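# Stack the drained tote on the filled one and start the second tier

### The arm

A 6-joint arm with a two-finger parallel gripper is mounted at the origin on a cart in front of the work surface, level with it; the furniture and walls round the work are solid. World frame = base frame: x ahead of the robot, y to its left, z up, the work surface at z = 0. Lengths are in m, angles in degrees, forces in N, time in s.
With the tool pointing down it reaches from about 0.25 to 0.85 m from the base axis. Payload 12.5 kg.
Tool frame: the origin (TCP) lies at the very end of the fingers, on their centre line; the grasp point (between the pads) lies 19 mm behind it; z points along the fingers, y is the line along which they close (so a half turn about z gives the same grasp; the last joint's range is limited). The gripper opens to 93 mm and grips with 3 to 60 N. Pads are 15 mm wide; open, the fingers measure 128 mm over their backs; the gripper's body (75 mm by 188 mm) begins 65 mm behind the grasp point.
Start: joints at [69.236, 20.094, 94.641, -0, 65.266, -4.847], TCP at [0.151, 0.529, 0.219] pointing down, gripper open.
Joint ranges: [-157.81, 157.81], [-45, 120.19], [0.68, 151.7], [-89.99, 269.99], [4.06, 180], [-164.3, 164.3]. Speed limits (degrees/s): [127.2, 127.2, 159.86, 180, 180, 180].

### API

Orientations are given as [roll, pitch, yaw] about the fixed x, y, z axes, in that order (R = Rz(yaw) Ry(pitch) Rx(roll)).
In Python, from plant import * gives the robot as it stands.
- The arm moves only by the tool carry_out, never from a script. Its argument "increments" is a list of rows, each a list of 3 entries, a list of its own where there are three numbers: the shift along the tool's x, y, z each as a share of 0.2 m, from -1 to 1, then the turn, a rotation vector about the tool's x, y, z each as a share of pi rad, from -1 to 1, then the opening, from -1 (shut) to 1 (fully open). A call has 1 to 5 rows; each row is the pose to reach, as a shift and turn from the pose commanded when the call began, along the tool's axes at that moment, turning the shorter way round; what a row does not reach only later rows make up. A row lasts 1/10 s, in which the tool goes at most 50 mm and 8.59 degrees, less where a joint would pass 70% of its speed; a pose out of reach is approached as far as the arm can. A call with a number of a shift or a turn outside -1 to 1 is refused whole. A call with a gripper value outside its range is refused whole. The fingers move at their own pace and stop on an object; "newtons" is the grip in N (left out, the last holds). Time passes only in rows, so rows that repeat a pose let the fingers close. It gives the time, the measured TCP pose, the force, the opening and the grip force at its end, in the units of the state.
- sense(): the state, without advancing time (a new reading comes with each control period).
- capture(name): name is "side" or "top"; returns a dict with "frame" (480x640x3 uint8, blue, green, red), "fx", "fy", "cx", "cy" (pixels), "extrinsics" (4x4, takes a point from camera to world coordinates). Camera axes: x right, y down, z forward; pixel columns grow to the right and rows downward; lengths in m; the calibration is good to about 2 mm. A picture is of the moment at which its call begins. There is no depth.
- job_done(): hands the job in; it is judged then, once.
The state is a dict: "time_s": time; "joint_positions": joint angles; "joint_vel": joint speeds; "joint_efforts": joint torques, N m; "tool_pos": TCP position; "ee_rot": TCP orientation; "contact_force": force on the tool from outside, world axes, zero at the start; "wrist_torque": the same for the moment, N m; "width": finger opening in m; "finger_force": force on a finger pad.
Only numpy, scipy, OpenCV 4.12 (cv2) and the standard library are available. Lean on these libraries where they do the work, as an engineer would, in place of code of your own. Each camera call takes 0.05 s, during which the arm holds its last target. There are 200 camera calls.

### The job

Take the empty tote off the sloping draining rack and stack it squarely and level on the tote that holds the film canisters, with the two blue ends at opposite ends so that it rests on the lugs instead of nesting down on the canisters. Then stand the amber bottle upright on the floor of the upper tote. Set both down rather than dropping them, leave the filled tote where it is, and do not disturb the other things on the bench.

Things in the scene. Friction and masses are not known exactly. Their poses are not given: they have to be found in the camera images.
- tote_b_centre (a point): Centre (35 mm above the underside) of the empty tote: open white plastic box with one blue end, 150 long (x), 64 wide (y), 70 mm high (z), 0.14 to 0.28 kg. x points to the blue end, z out of the open mouth. The top 18 mm of its walls is an upright band 64 mm wide outside, good to grip across the width. It starts on the sloping rack, tilted 30 degrees, blue end upslope.
- tote_b_blue_end (a point): Middle of the empty tote's blue end, 75 mm along its x from its centre; axes as the tote's. Both totes: walls 3 mm thick, below the top band they taper to an underside of 138 x 52 mm; mouth 144 x 58 mm; inner floor 46 mm wide, 132 mm long, 4 mm above the underside.
- tote_a_centre (a point): Centre (35 mm above the bench) of the filled tote, same shape as the empty one, loose and flat on the bench, three film canisters in it (tops 55 mm up). x points to its blue end, z up. Four blue lugs inside its rim carry a tote set on it with the blue ends opposite; that tote's underside then lies 64 mm above this one's, 6 mm inside the rim, 3 mm play all round.
- tote_a_blue_end (a point): Middle of the filled tote's blue end, 75 mm along its x from its centre; axes as the tote's. A tote set on it with its blue end at this same end does not rest on the lugs: slots in its sides let the lugs pass and it sinks onto the canisters.
- bottle_centre (a point): Centre (51 mm above its foot) of the amber round bottle with a black dropper cap, 33 mm across, 102 mm high, 0.05 to 0.1 kg, standing on the bench; z up. Its 33 mm body is straight to about 55 mm up, then narrows to the dropper.
- petri: Bystander: shallow round dish, 64 mm across, 14 mm high; origin at its underside.
- counter: Bystander: round white hand counter, 56 x 51 x 23 mm; origin at its underside.
- beaker: Bystander: clear beaker, 55 mm across, 68 mm high; origin at its underside.
- blower: Bystander: red rubber blower lying down, 108 x 52 x 52 mm; origin at its underside.
- carton: Bystander: small carton, 38 x 55 x 38 mm; origin at its underside.
- scissors: Bystander: red-handled scissors lying flat, 87 x 199 x 9 mm; origin at the underside.
- rack: White wire draining rack, fixed, 150 x 90 mm, origin under its middle on the bench. Its bed rises 30 degrees along its x (away from the robot), so the tote on it has x 30 degrees upward and z leaning back to the robot. The tote's underside centre lies 75 mm above the origin. Low stop (12 mm) at the lower end, side wires under 8 mm.
Mind the look-alikes: they are no part of the job. What is shaped like the part that bears tote_a_centre but turquoise is not meant.

How it is judged (in metres and radians):
On the way, in this order (a step that is already met when the one before it is completed fails the run):
1. the empty tote rests on the lugs of the filled one, blue ends opposite (z of tote_b_centre in the frame of tote_a_centre between 0.061 and 0.067 m and x of tote_b_centre in the frame of tote_a_centre between -0.007 and 0.007 m and y of tote_b_centre in the frame of tote_a_centre between -0.007 and 0.007 m and x of tote_b_blue_end in the frame of tote_a_centre below -0.065 m and angle between tote_b_centre's own z axis and vertical below 0.052 rad), for 0.2 s.
2. the bottle stands in the upper tote (z of bottle_centre in the frame of tote_b_centre between 0.015 and 0.025 m and x of bottle_centre in the frame of tote_b_centre between -0.06 and 0.06 m and y of bottle_centre in the frame of tote_b_centre between -0.02 and 0.02 m and angle between bottle_centre's own z axis and vertical below 0.14 rad), for 0.2 s.
At the end, for the whole second after the job is handed in: The empty tote is level (3 deg) on the lugs of the filled one (64 mm up, within 3), within 7 mm of centre, blue ends opposite; the bottle stands upright (8 deg) on the upper tote's floor; the filled tote stands within 30 mm of its start; all at rest (all of step 1 and all of step 2 and distance of tote_a_centre from where it was at the start of the episode below 0.03 m and angle between tote_a_centre's own z axis and vertical below 0.052 rad and linear speed of each of tote_a, tote_b, bottle below 0.02 m/s); the robot touches nothing.
It fails at once if the filled tote is shifted by more than 40 mm or tipped (distance of tote_a_centre from where it was at the start of the episode above 0.04 m or angle between tote_a_centre's own z axis and vertical above 0.2 rad).
It fails at once if the empty tote is dropped (falls free faster than 0.65 m/s) (linear speed of tote_b above 0.65 m/s and contact force between the fingers and tote_b below 0.1 N).
It fails at once if the bottle is dropped (falls free faster than 0.65 m/s) (linear speed of bottle above 0.65 m/s and contact force between the fingers and bottle below 0.1 N).
It fails at once if a bystander is shifted by more than 30 mm (distance of any of petri, counter, beaker, blower, carton, scissors from where it was at the start of the episode above 0.03 m).
It also fails if it takes over 51 s, if anything falls off the work surface, if the arm or the gripper's body presses on something with over 40 N, if the wrist force passes 120 N, or if a joint passes its speed limit or range.

## Working session

There is one attempt and no reset: what is moved stays moved. The work goes in short steps, Python scripts to look and compute and a tool call to move; the robot and the scene stay as the last step left them, time stands still between calls to the robot, and variables do not carry over. Pictures are saved under pics/ and viewed, at most 10 in all, crops included, and the job is handed in when it is done.

Besides the shell and the picture viewer there is one more tool, called after "Request:" in YAML: its name, and indented under it one key for each argument. carry_out: Moves the arm, as the interface text tells. Shift numbers are shares of 0.2 m and turn numbers shares of pi rad, none past 1 either way. Its arguments: {"type":"object","properties":{"increments":{"type":"array","items":{"type":"array"}},"newtons":{"type":"number"}},"required":["increments"]}

```bash
mkdir -p pics; ls; python3 - <<'E'
from plant import *
import cv2,numpy as np
print(sense())
for n in ("side","top"):
    c=capture(n); cv2.imwrite(f"pics/{n}0.png",c["frame"]); np.savez(f"{n}0.npz",**c)
    print(n,c["fx"],c["fy"],c["cx"],c["cy"],np.round(c["extrinsics"],4).tolist())
E
```

```text
pics
{'time_s': 0.0, 'joint_positions': array([ 6.92352502e+01,  2.01233971e+01,  9.46774475e+01, -1.64307303e-04,
        6.52636400e+01, -4.84742638e+00]), 'joint_vel': array([ 0.05885096, -0.06840412, -0.05495379, -0.02068762,  0.05318885,
        0.00477858]), 'joint_efforts': array([ 2.16490821e-04, -4.97327399e+01, -2.85253465e+01,  6.98602642e-02,
        2.57980014e-02, -1.18355911e-04]), 'tool_pos': array([0.15069459, 0.52859959, 0.21810711]), 'ee_rot': array([-1.79935733e+02, -5.30050879e-03,  1.64082742e+02]), 'contact_force': array([ 0.62586935, -0.52058377,  0.91033905]), 'wrist_torque': array([ 0.04178387, -0.00783877,  0.03797902]), 'finger_force': 0.0, 'width': 0.09291883821800667}
side 584.6846031030713 584.6846031030713 314.0299955489976 235.88241323900894 [[0.1795, -0.7513, 0.6351, -0.3441], [-0.9837, -0.1426, 0.1093, -0.2137], [0.0085, -0.6444, -0.7646, 1.1327], [0.0, 0.0, 0.0, 1.0]]
top 581.7812422175516 581.7812422175516 324.99633474852425 247.90889183119086 [[-0.0119, -0.9849, 0.1726, 0.2459], [-0.9999, 0.0132, 0.0064, -0.0563], [-0.0086, -0.1725, -0.985, 1.5244], [0.0, 0.0, 0.0, 1.0]]
```

View pics/side0.png

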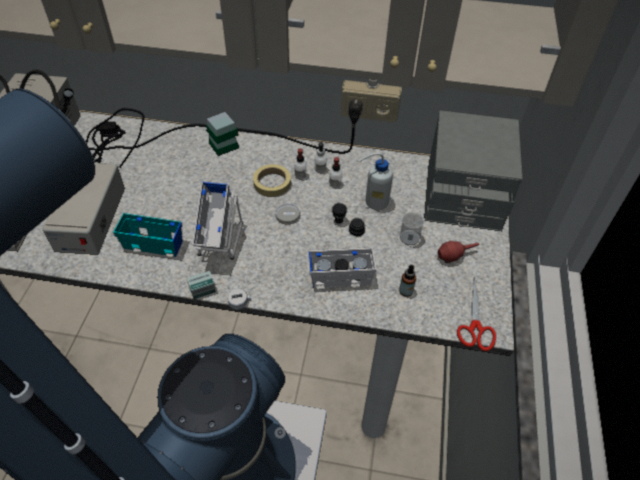

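View pics/top0.png

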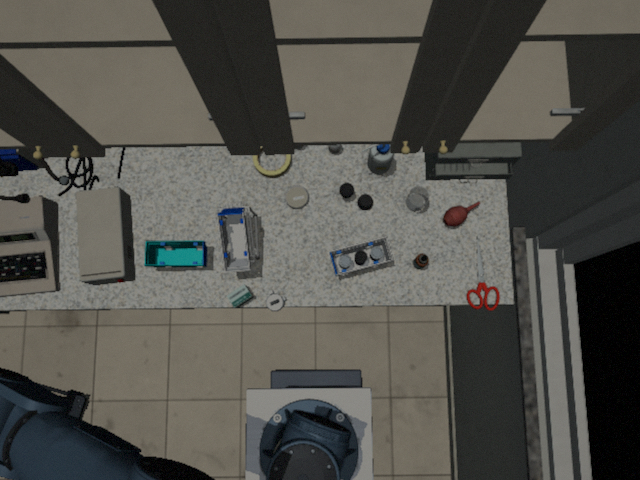

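Both pictures show the empty tote on the rack at side (213,215) / top (236,240), blue end up the slope. The filled tote with canisters is at side (341,268) / top (362,259), and the amber bottle with black dropper is at side (408,281) / top (421,261).

Look-alikes:
- Turquoise tote at top (177,255): excluded.
- Red-capped dropper bottles at side (300,163) and (336,172): not amber with a black cap.
- Blue-capped wash bottle at side (380,185): excluded.

I'll check the choice in one close crop made from both views.

```bash
python3 - <<'E'
import cv2,numpy as np
a=cv2.imread("pics/top0.png")[195:295,210:440]; b=cv2.imread("pics/side0.png")[175:305,185:425]
f=lambda i,w,h:cv2.resize(i,(w,h),interpolation=cv2.INTER_CUBIC)
cv2.imwrite("pics/crop_t.png",f(a,782,340)); cv2.imwrite("pics/crop_s.png",f(b,792,429))
E
```

```text
(no output)
```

View pics/crop_t.png

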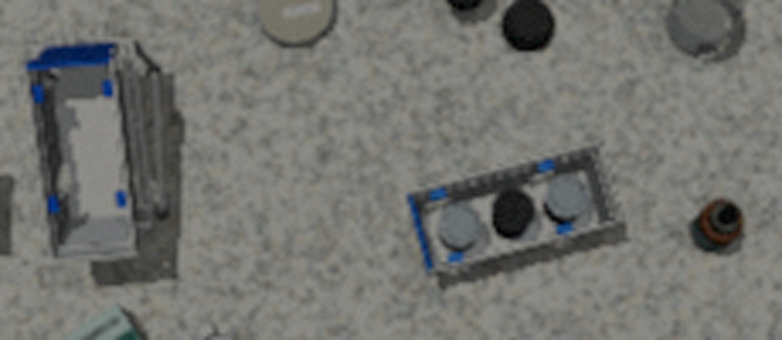

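View pics/crop_s.png

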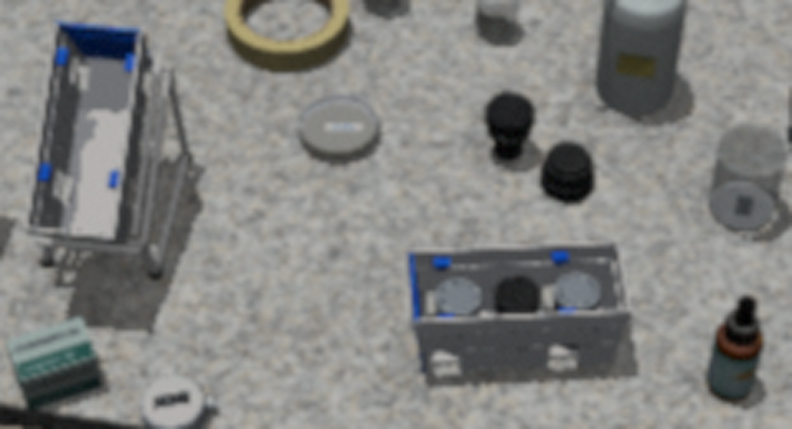

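The crops confirm the choice: the empty tote on the wire rack with its blue end at the top, the filled tote with its blue end at the left (+y), and the amber bottle with black cap at crop_t (720,222). Next I fit poses to the rim corners in both views.

```bash
cat > h.py <<'E'
import numpy as np
from scipy.optimize import least_squares
from scipy.spatial.transform import Rotation as R
def proj(c,p):
    T=np.linalg.inv(c["extrinsics"]); q=np.atleast_2d(p)@T[:3,:3].T+T[:3,3]
    return np.c_[c["fx"]*q[:,0]/q[:,2]+c["cx"],c["fy"]*q[:,1]/q[:,2]+c["cy"]]
rim=np.array([[75,32,35],[75,-32,35],[-75,32,35],[-75,-32,35]])/1e3
def toter(yaw,tilt=0): return R.from_euler("ZY",[yaw,-tilt],degrees=True)
E
python3 - <<'E'
from h import *
T=dict(np.load("top0.npz"));S=dict(np.load("side0.npz"))
t=lambda a:np.array(a)/3.4+[210,195]
s=lambda a:np.array(a)/3.3+[185,175]
# order: blue y+, blue y-, other y+, other y-
At=t([[430,272],[411,195],[625,228],[598,150]]); As=s([[417,320],[410,250],[629,318],[615,247]])
Bt=t([[28,65],[118,48],[55,255],[135,250]]); Bs=s([[60,25],[145,30],[32,232],[137,243]])
fa=lambda v:toter(v[2]).apply(rim)+[v[0],v[1],.035]
fb=lambda v:toter(v[3],30).apply(rim)+v[:3]
def fit(f,x0,o):
    r=least_squares(lambda v:np.r_[(proj(T,f(v))-o[0]).ravel(),(proj(S,f(v))-o[1]).ravel()],x0,x_scale=[.1]*(len(x0)-1)+[30],loss="soft_l1")
    print(np.round(r.x,4)); print(np.round(r.fun.reshape(-1,2),1).tolist())
fit(fa,[.5,-.1,100],(At,As)); fit(fb,[.5,.2,.1,0],(Bt,Bs))
pt=t([[727,212]]);ps=s([[747,303],[733,388]])
fc=lambda v:np.array([[v[0],v[1],.102]])
r=least_squares(lambda v:np.r_[(proj(T,fc(v))-pt).ravel(),(proj(S,np.array([[v[0],v[1],.102],[v[0],v[1],0]]))-ps).ravel()],[.5,-.2]);print(r.x,np.round(r.fun,1))
E
```

```text
[  0.4765  -0.1392 102.5874]
[[-0.7, 0.9], [-1.0, -0.9], [-0.3, 0.2], [1.4, -1.1], [-1.2, 1.2], [-0.1, 0.2], [0.7, 0.0], [2.0, -0.5]]
[0.5286 0.174  0.0957 4.4054]
[[-0.5, -1.3], [-0.5, 1.4], [0.2, 0.4], [2.3, -0.4], [-0.1, -0.1], [1.1, 0.6], [0.1, 0.2], [-4.3, -0.8]]
[ 0.46640447 -0.29430266] [ 1.4  0.7  0.2 -0.7 -1.4 -0.2]
```

```bash
cat >> h.py <<'E'
def toolr(yaw,pitch=0):
    "tool down at yaw psi; pitch leans tool z toward the tote's tilt"
    return R.from_euler("ZYX",[yaw,pitch,180],degrees=True)
def plan(st,pos,rot):
    r0=R.from_euler("xyz",st["ee_rot"],degrees=True)
    d=r0.inv().apply(np.array(pos)-st["tool_pos"])/.2
    w=(r0.inv()*rot).as_rotvec()/np.pi
    print("shift",np.round(d,3).tolist(),"turn",np.round(w,4).tolist())
E
python3 - <<'E'
from h import *
from plant import *
T=dict(np.load("top0.npz"));S=dict(np.load("side0.npz"))
t=lambda a:np.array(a)/3.4+[210,195]
s=lambda a:np.array(a)/3.3+[185,175]
Bt=t([[28,65],[118,48],[55,255],[135,250]]); Bs=s([[60,25],[145,30],[32,232],[137,243]])
fb=lambda v:toter(v[2],30).apply(rim)+[v[0],v[1],.1053]
w=np.array([1,1,1,.3,1,1,1,0])[:,None]
r=least_squares(lambda v:(w*np.r_[proj(T,fb(v))-Bt,proj(S,fb(v))-Bs]).ravel(),[.53,.17,4],x_scale=[.1,.1,30])
print(r.x,np.round(r.fun.reshape(-1,2),1).tolist())
x,y,yaw=r.x; B=toter(yaw,30); c=np.array([x,y,.1053])
Rg=R.from_matrix(np.c_[-B.as_matrix()[:,0],B.as_matrix()[:,1],-B.as_matrix()[:,2]])
print("euler",Rg.as_euler("xyz",degrees=True))
st=sense()
for h in (.15,.008): print(c+B.apply([0,0,h])); plan(st,c+B.apply([0,0,h]),Rg)
E
```

```text
[0.52455011 0.17186139 4.63776453] [[-0.5, -0.5], [-0.3, 2.0], [0.5, 1.5], [0.8, 0.2], [-0.4, -1.7], [1.0, -1.1], [-0.0, -1.0], [-0.0, -0.0]]
euler [ 180.           30.         -175.36223547]
[0.44979567 0.1657972  0.23520381]
shift [-1.936, -1.335, -0.084] turn [-0.0302, -0.1649, -0.1115]
[0.5205632  0.17153796 0.1122282 ]
shift [-2.268, -1.209, 0.531] turn [-0.0302, -0.1649, -0.1115]
```

Request:
carry_out:
  increments:
    - [[-1,-0.7,-0.2],[-0.03,-0.165,-0.1115],1]
    - [[-1,-0.7,-0.2],[-0.03,-0.165,-0.1115],1]
    - [[-1,-0.7,-0.2],[-0.03,-0.165,-0.1115],1]
    - [[-1,-0.7,-0.2],[-0.03,-0.165,-0.1115],1]
    - [[-1,-0.7,-0.2],[-0.03,-0.165,-0.1115],1]

```text
time_s: 0.6
tool_pos: [0.3042, 0.3375, 0.258]
ee_rot: [-179.8, 30.2, -175.0]
contact_force: [0.8, 1.0, -0.4]
width: 0.0929
finger_force: 0.0
```

```bash
cat >> h.py <<'E'
cb=np.array([.5246,.1719,.1053]); Bq=toter(4.64,30); Mb=Bq.as_matrix()
Rg=R.from_matrix(np.c_[-Mb[:,0],Mb[:,1],-Mb[:,2]])
E
python3 - <<'E'
from h import *
from plant import *
st=sense(); print(st["time_s"],st["tool_pos"],st["ee_rot"])
plan(st,cb+Bq.apply([0,0,.13]),Rg)
E
```

```text
0.6 [0.30417343 0.33745392 0.25799755] [-179.80278001   30.19347258 -174.96272259]
shift [-0.504, -0.917, 0.529] turn [0.0, 0.0011, 0.0019]
```

Request:
carry_out:
  increments:
    - [[-0.504,-0.917,0.2],[0,0,0],1]
    - [[-0.504,-0.917,0.2],[0,0,0],1]
    - [[-0.504,-0.917,0.2],[0,0,0],1]
    - [[-0.504,-0.917,0.2],[0,0,0],1]
    - [[-0.504,-0.917,0.53],[0,0,0],1]

```text
time_s: 1.1
tool_pos: [0.4515, 0.1676, 0.2385]
ee_rot: [179.9, 30.7, -175.6]
contact_force: [1.4, 0.1, 0.0]
width: 0.093
finger_force: 0.0
```

Request:
carry_out:
  increments:
    - [[0,0,0],[0,0,0],1]
    - [[0,0,0],[0,0,0],1]

```text
time_s: 1.3
tool_pos: [0.4474, 0.17, 0.2324]
ee_rot: [-180.0, 29.9, -175.4]
contact_force: [0.4, -0.0, 0.7]
width: 0.0929
finger_force: 0.0
```

```bash
python3 - <<'E'
from h import *
from plant import *
import cv2
st=sense(); print(st["time_s"],st["tool_pos"],st["ee_rot"])
plan(st,cb+Bq.apply([0,0,.008]),Rg)
f=capture("top")["frame"][180:300,190:300]; g=capture("side")["frame"][150:270,150:260]
cv2.imwrite("pics/c1.png",cv2.resize(np.hstack([f,g]),(770,420),interpolation=cv2.INTER_CUBIC))
E
```

```text
1.3 [0.44737423 0.16997124 0.23243194] [-179.97928438   29.87704849 -175.43670457]
shift [-0.018, -0.021, 0.703] turn [-0.0003, -0.0007, -0.0004]
```

View pics/c1.png

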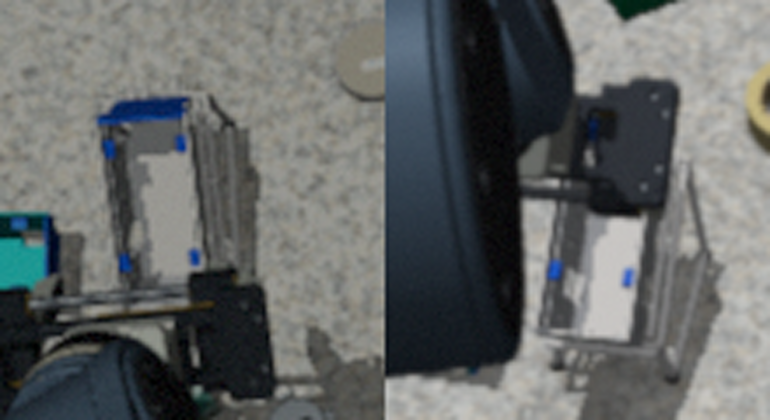

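The gripper sits over the rack end, lined up with the tote (top crop centre about (150,290)). Descending along the tote's own axis.

Request:
carry_out:
  increments:
    - [[-0.018,-0.021,0.15],[0,0,0],1]
    - [[-0.018,-0.021,0.3],[0,0,0],1]
    - [[-0.018,-0.021,0.42],[0,0,0],1]
    - [[-0.018,-0.021,0.52],[0,0,0],1]
    - [[-0.018,-0.021,0.55],[0,0,0],1]

```text
time_s: 1.9
tool_pos: [0.506, 0.172, 0.1397]
ee_rot: [180.0, 30.0, -175.3]
contact_force: [0.2, -0.0, 0.3]
width: 0.0933
finger_force: 0.0
```

Request:
carry_out:
  increments:
    - [[0,0,0.05],[0,0,0],1]
    - [[0,0,0.1],[0,0,0],1]
    - [[0,0,0.15],[0,0,0],1]
    - [[0,0,0.15],[0,0,0],1]
    - [[0,0,0.15],[0,0,0],1]

```text
time_s: 2.4
tool_pos: [0.521, 0.1725, 0.1146]
ee_rot: [180.0, 30.1, -175.4]
contact_force: [0.1, -0.1, 0.6]
width: 0.0933
finger_force: 0.0
```

```bash
python3 - <<'E'
from h import *
from plant import *
import cv2
st=sense(); print(st["time_s"],st["tool_pos"],st["ee_rot"],st["contact_force"])
plan(st,cb+Bq.apply([0,0,.008]),Rg)
f=capture("top")["frame"][180:300,190:300]; g=capture("side")["frame"][150:270,150:260]
cv2.imwrite("pics/c2.png",cv2.resize(np.hstack([f,g]),(770,420),interpolation=cv2.INTER_CUBIC))
E
```

```text
2.4 [0.52103999 0.17251114 0.11463166] [ 179.97738474   30.08063939 -175.35493696] [ 0.06489713 -0.12111562  0.59153396]
shift [0.008, -0.004, 0.009] turn [0.0001, 0.0004, 0.0]
```

View pics/c2.png

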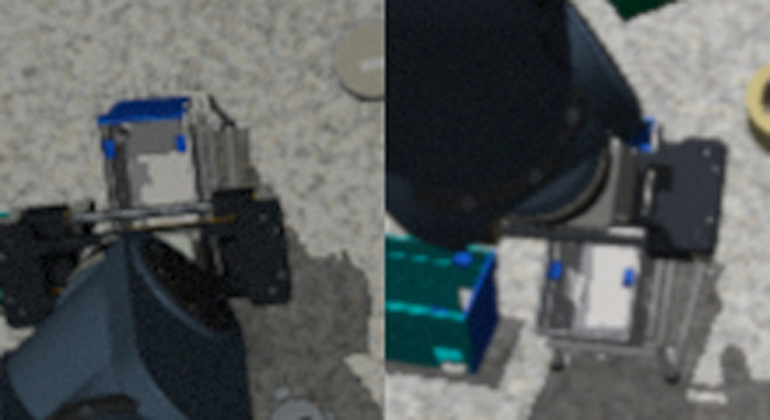

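The fingers straddle the tote at mid-length and the tote hasn't moved. Gripping now.

Request:
carry_out:
  increments:
    - [[0,0,0],[0,0,0],-1]
    - [[0,0,0],[0,0,0],-1]
    - [[0,0,0],[0,0,0],-1]
    - [[0,0,0],[0,0,0],-1]
    - [[0,0,0],[0,0,0],-1]
  newtons: 35

```text
time_s: 3.0
tool_pos: [0.5211, 0.1723, 0.1139]
ee_rot: [180.0, 30.0, -175.4]
contact_force: [-0.9, 1.6, 1.9]
width: 0.0641
finger_force: 35.0
```

Request:
carry_out:
  increments:
    - [[0,0,0],[0,0,0],-1]
    - [[0,0,0],[0,0,0],-1]
    - [[0,0,0],[0,0,0],-1]

```text
time_s: 3.3
tool_pos: [0.5211, 0.1722, 0.1139]
ee_rot: [180.0, 30.0, -175.4]
contact_force: [-1.9, 2.1, 2.1]
width: 0.0642
finger_force: 35.0
```

Request:
carry_out:
  increments:
    - [[0,0,-0.05],[0,0,0],-1]
    - [[0,0,-0.15],[0,0,0],-1]
    - [[0,0,-0.27],[0,0,0],-1]
    - [[0,0,-0.4],[0,0,0],-1]
    - [[0,0,-0.5],[0,0,0],-1]

```text
time_s: 3.8
tool_pos: [0.4701, 0.1678, 0.2009]
ee_rot: [180.0, 30.0, -175.4]
contact_force: [0.4, 0.3, -1.7]
width: 0.0642
finger_force: 35.0
```

```bash
cat >> h.py <<'E'
ca=np.array([.4765,-.1392,.035]); yawa=102.6
E
python3 - <<'E'
from h import *
from plant import *
import cv2
st=sense(); print(st["time_s"],st["tool_pos"],st["ee_rot"],st["contact_force"],st["width"])
plan(st,[.47,.08,.26],toolr(145)); plan(st,[.4765,-.1392,.26],toolr(102.6))
E
```

```text
3.8 [0.47013281 0.16783001 0.20086593] [ 179.99231801   29.95282215 -175.38710284] [ 0.38276387  0.27640758 -1.70135617] 0.06418828477463509
shift [-0.116, -0.438, -0.274] turn [0.0575, 0.1596, 0.215]
shift [-0.068, -1.533, -0.302] turn [0.1189, 0.1367, 0.4445]
```

Request:
carry_out:
  increments:
    - [[-0.1,-0.2,-0.35],[0.05,0.16,0.2],-1]
    - [[-0.1,-0.44,-0.35],[0.0575,0.16,0.215],-1]
    - [[-0.1,-0.44,-0.35],[0.0575,0.16,0.215],-1]
    - [[-0.1,-0.44,-0.35],[0.0575,0.16,0.215],-1]
    - [[-0.1,-0.44,-0.35],[0.0575,0.16,0.215],-1]

```text
time_s: 4.3
tool_pos: [0.4604, 0.0783, 0.2713]
ee_rot: [178.8, 3.9, 150.1]
contact_force: [0.2, -0.5, -2.1]
width: 0.0641
finger_force: 35.0
```

```bash
python3 - <<'E'
from h import *
from plant import *
st=sense(); print(st["time_s"],st["tool_pos"],st["ee_rot"],st["contact_force"],st["width"])
plan(st,[.4765,-.08,.26],toolr(102.6))
E
```

```text
4.3 [0.46037131 0.07831682 0.27133381] [178.77809083   3.86155063 150.06471   ] [ 0.24727814 -0.52779325 -2.1071192 ] 0.06407624139488914
shift [-0.46, -0.647, 0.074] turn [0.0153, 0.0174, 0.2638]
```

Request:
carry_out:
  increments:
    - [[-0.46,-0.647,0.0],[0.0153,0.0174,0.264],-1]
    - [[-0.46,-0.647,0.0],[0.0153,0.0174,0.264],-1]
    - [[-0.46,-0.647,0.0],[0.0153,0.0174,0.264],-1]
    - [[-0.46,-0.647,0.0],[0.0153,0.0174,0.264],-1]
    - [[-0.46,-0.647,0.0],[0.0153,0.0174,0.264],-1]

```text
time_s: 4.8
tool_pos: [0.4763, -0.0809, 0.2739]
ee_rot: [179.7, 0.4, 107.1]
contact_force: [0.0, 0.6, -1.7]
width: 0.0641
finger_force: 35.0
```

Request:
carry_out:
  increments:
    - [[0,0,0],[0,0,0.03],-1]
    - [[0,0,0],[0,0,0.03],-1]
    - [[0,0,0],[0,0,0.03],-1]

```text
time_s: 5.1
tool_pos: [0.4765, -0.0789, 0.2742]
ee_rot: [179.6, 0.4, 102.4]
contact_force: [-0.9, 0.1, -2.7]
width: 0.0636
finger_force: 35.0
```

```bash
python3 - <<'E'
from h import *
from plant import *
import cv2
st=sense(); print(st["time_s"],st["tool_pos"],st["ee_rot"],st["contact_force"],st["width"])
plan(st,[.4765,-.08,.26],toolr(102.6))
c=capture("top"); d=capture("side"); np.savez("top1.npz",**c); np.savez("side1.npz",**d)
f=c["frame"][185:295,285:435]; g=d["frame"][175:295,265:415]
z=lambda i:cv2.resize(i,None,fx=5,fy=5,interpolation=cv2.INTER_CUBIC)
cv2.imwrite("pics/t1.png",z(f)); cv2.imwrite("pics/s1.png",z(g))
E
```

```text
5.1 [ 0.47646998 -0.07887928  0.27423377] [179.56754199   0.35367555 102.40307675] [-0.89149111  0.07846137 -2.65811736] 0.06363671807966105
shift [-0.005, -0.002, 0.071] turn [0.0024, 0.002, -0.0011]
```

View pics/s1.png

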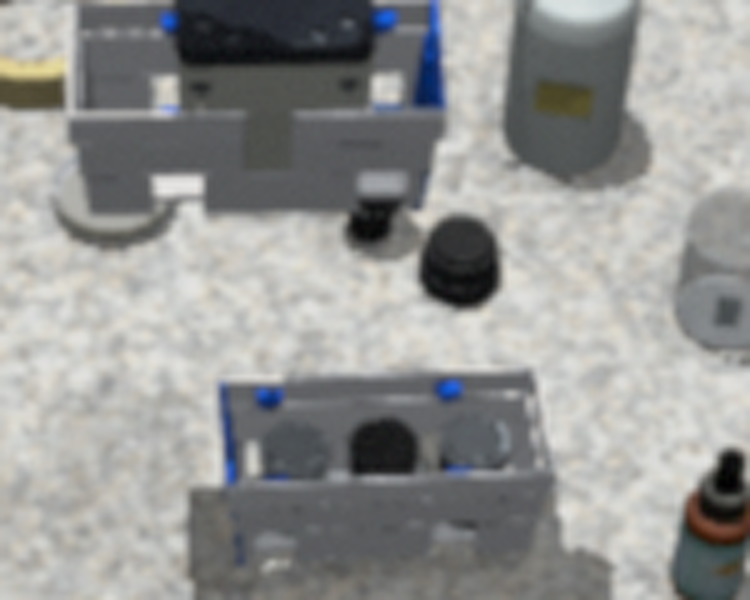

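The side view shows the held tote level, with its blue end at the right (440,60). The filled tote's blue end is at the left (222,430), so they are opposite. The finger is at about x=269 and the tote middle at about 257, so the tote sits a few mm off the tool. I'll fit both in this same view.

```bash
python3 - <<'E'
from h import *
from plant import *
st=sense(); S=dict(np.load("side1.npz"));T=dict(np.load("top0.npz"))
s=lambda a:np.array(a)/5+[265,175]
M=R.from_euler("xyz",st["ee_rot"],degrees=True).as_matrix(); Bt=np.c_[-M[:,0],M[:,1],-M[:,2]]
# held tote corners: rim blue front(y-?), rim other front, bottoms
for sy in (1,-1):
    P=np.array([[75,sy*32,35],[-75,sy*32,35],[69,sy*26,-35],[-69,sy*26,-35]])/1e3
    o=s([[444,113],[70,121],[427,211],[92,213]])
    r=least_squares(lambda v:(proj(S,P@Bt.T+v)-o).ravel(),st["tool_pos"],x_scale=.1)
    print(sy,"b",r.x,"in tool frame mm",1e3*M.T@(r.x-st["tool_pos"]),np.round(r.fun,1))
t=lambda a:np.array(a)/3.4+[210,195]
At=t([[430,272],[411,195],[625,228],[598,150]]); As=s([[230,485],[220,384],[552,476],[533,373]])
f=lambda v:toter(v[2]).apply(rim)+[v[0],v[1],.035]
for k in (0,1):
    r=least_squares(lambda v:np.r_[k*(proj(T,f(v))-At),proj(S,f(v))-As].ravel(),[.47,-.14,102],x_scale=[.1,.1,30]); print("a",r.x,np.round(r.fun,1))
# lengthwise midpoint of finger
print("TCP proj (crop)",(proj(S,st["tool_pos"])-[265,175])*5)
E
```

```text
1 b [ 0.44959685 -0.08339675  0.23388943] in tool frame mm [  1.55487773 -27.68139389  40.31939542] [-0.6 -2.9  1.1 -2.7 -1.5  2.3  0.9  3.5]
-1 b [ 0.48966555 -0.07371385  0.25259199] in tool frame mm [ 2.30891443 13.68037088 21.94329704] [ 0.4 -1.   0.4 -0.8 -1.1  0.3  0.3  1.6]
a [  0.47735993  -0.1378943  103.46649252] [-0.   0.  -0.  -0.  -0.  -0.   0.  -0.  -1.1  1.2 -0.5 -0.8  0.6  0.4
  1.  -1. ]
a [  0.47655373  -0.13867223 103.15720546] [-0.7  1.1 -1.3 -0.6 -0.4 -0.1  1.  -1.3 -0.9  1.3 -0.2 -0.6  0.8  0.9
  1.4 -0.5]
TCP proj (crop) [[262.97592134 101.65182598]]
```

```bash
python3 - <<'E'
from h import *
from plant import *
st=sense(); S=dict(np.load("side1.npz"))
s=lambda a:np.array(a)/5+[265,175]
M=R.from_euler("xyz",st["ee_rot"],degrees=True).as_matrix(); Bt=np.c_[-M[:,0],M[:,1],-M[:,2]]
P=np.array([[75,-32,35],[-75,-32,35],[69,-26,-35],[-69,-26,-35]])/1e3
o=s([[444,113],[70,121],[427,211],[92,213]])
q=lambda v:P@Bt.T+st["tool_pos"]+M@[v[0],0,v[1]]
r=least_squares(lambda v:(proj(S,q(v))-o).ravel(),[0,.008],x_scale=.01); print(r.x*1e3,np.round(r.fun,1))
# finger patch on near face: pad centre line at tool y=-0.049, heights z=-0.019..0 in tool frame
for y in (-.032,-.049):
  for x in (-.0075,.0075): print(y,x,((proj(S,np.array([st["tool_pos"]+M@[x,y,z] for z in(-.012,0)]))-[265,175])*5).round(0).tolist())
E
```

```text
[2.91237186 7.10643281] [ 1.1 -1.2 -0.3 -0.9 -0.5  0.5 -0.3  1.8]
-0.032 -0.0075 [[285.0, 139.0], [285.0, 159.0]]
-0.032 0.0075 [[248.0, 140.0], [247.0, 160.0]]
-0.049 -0.0075 [[287.0, 170.0], [287.0, 191.0]]
-0.049 0.0075 [[249.0, 171.0], [249.0, 192.0]]
```

```bash
python3 - <<'E'
from h import *
from plant import *
st=sense(); plan(st,[.4778,-.1417,.126],toolr(103.1))
E
```

```text
shift [-0.304, -0.067, 0.744] turn [0.0025, 0.002, -0.004]
```

Request:
carry_out:
  increments:
    - [[-0.15,-0.03,0.05],[0.0025,0.002,-0.004],-1]
    - [[-0.304,-0.067,0.2],[0.0025,0.002,-0.004],-1]
    - [[-0.304,-0.067,0.4],[0.0025,0.002,-0.004],-1]
    - [[-0.304,-0.067,0.55],[0.0025,0.002,-0.004],-1]
    - [[-0.304,-0.067,0.65],[0.0025,0.002,-0.004],-1]

```text
time_s: 5.7
tool_pos: [0.4769, -0.1416, 0.1427]
ee_rot: [-179.9, -0.1, 103.0]
contact_force: [-0.5, 0.4, -2.1]
width: 0.0643
finger_force: 35.0
```

Request:
carry_out:
  increments:
    - [[0,0,0.05],[0,0,0],-1]
    - [[0,0,0.09],[0,0,0],-1]
    - [[0,0,0.09],[0,0,0],-1]
    - [[0,0,0.09],[0,0,0],-1]

```text
time_s: 6.1
tool_pos: [0.4783, -0.1419, 0.1277]
ee_rot: [179.9, 0.1, 103.0]
contact_force: [0.4, -0.8, -2.6]
width: 0.064
finger_force: 35.0
```

```bash
python3 - <<'E'
from h import *
from plant import *
import cv2
st=sense(); print(st["time_s"],st["tool_pos"],st["ee_rot"],st["contact_force"],st["width"])
plan(st,[.4778,-.1417,.126],toolr(103.1))
c=capture("top"); d=capture("side"); np.savez("top2.npz",**c); np.savez("side2.npz",**d)
f=c["frame"][220:300,310:420]; g=d["frame"][210:310,285:395]
z=lambda i,w,h:cv2.resize(i,(w,h),interpolation=cv2.INTER_CUBIC)
cv2.imwrite("pics/p2.png",z(g,660,600)); cv2.imwrite("pics/t2.png",z(f,770,560))
E
```

```text
6.1 [ 0.47828612 -0.14192809  0.12768799] [1.79910644e+02 6.09341781e-02 1.02980718e+02] [ 0.35153872 -0.84740322 -2.63122184] 0.06395549821079748
shift [0.002, -0.002, 0.008] turn [0.0005, 0.0003, -0.0007]
```

View pics/p2.png

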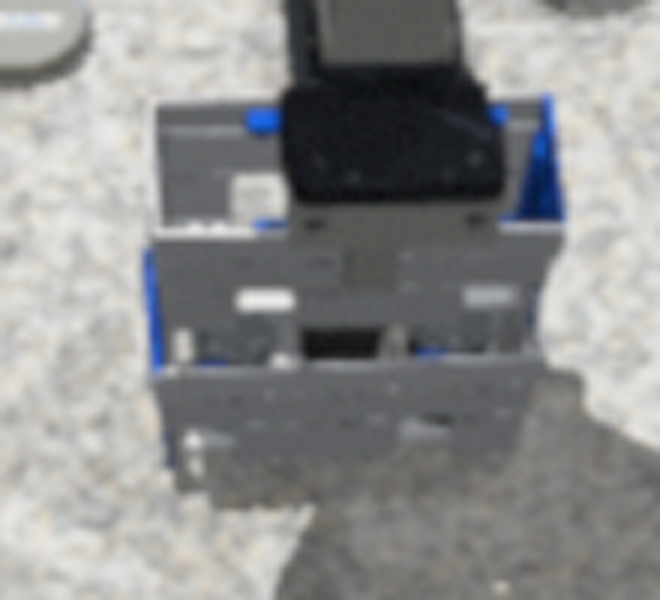

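The side view shows the upper tote just over the filled one: upper front rim corners at about (156,240) and (564,233), lower front rim corners at (152,374) and (546,364). I compare these with the predicted corners.

```bash
python3 - <<'E'
from h import *
from plant import *
st=sense(); S=dict(np.load("side2.npz"))
px=lambda p:((proj(S,p)-[285,210])*6).round(0).tolist()
M=R.from_euler("xyz",st["ee_rot"],degrees=True).as_matrix(); Bt=np.c_[-M[:,0],M[:,1],-M[:,2]]
P=np.array([[75,-32,35],[-75,-32,35],[75,32,35],[-75,32,35],[69,-26,-35],[-69,-26,-35]])/1e3
print("b",px(P@Bt.T+st["tool_pos"]+M@[.0036,0,.007]))
A=np.array([[75,32,35],[-75,32,35],[75,-32,35],[69,26,-35],[-69,26,-35]])/1e3
print("a",px(toter(103.1).apply(A)+[.477,-.1382,.035]))
print("finger",px(np.array([st["tool_pos"]+M@[x,-.049,-.005] for x in(-.0095,.0095)])))
E
```

```text
b [[568.0, 222.0], [151.0, 235.0], [548.0, 88.0], [144.0, 100.0], [533.0, 327.0], [166.0, 339.0]]
a [[149.0, 379.0], [546.0, 365.0], [142.0, 246.0], [163.0, 472.0], [513.0, 460.0]]
finger [[397.0, 304.0], [344.0, 306.0]]
```

View pics/t2.png

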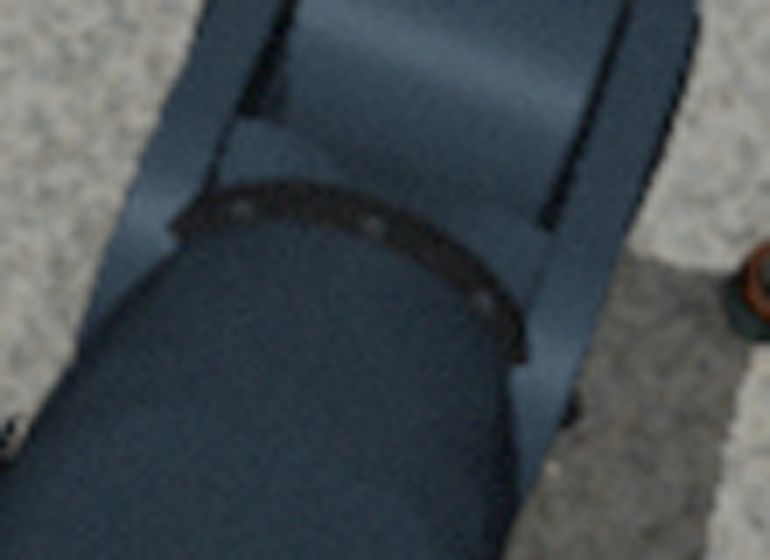

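The top view is covered by the arm, so I descend gently by force, with about 1 mm of across-correction taken from the side view.

Request:
carry_out:
  increments:
    - [[0.002,0.004,0.03],[0,0,0],-1]
    - [[0.002,0.004,0.05],[0,0,0],-1]
    - [[0.002,0.004,0.065],[0,0,0],-1]
    - [[0.002,0.004,0.065],[0,0,0],-1]

```text
time_s: 6.6
tool_pos: [0.4782, -0.1411, 0.1134]
ee_rot: [-180.0, -0.0, 103.0]
contact_force: [-0.2, -0.8, -1.8]
width: 0.0641
finger_force: 35.0
```

Request:
carry_out:
  increments:
    - [[0,0,0.008],[0,0,0],-1]
    - [[0,0,0.015],[0,0,0],-1]
    - [[0,0,0.015],[0,0,0],-1]

```text
time_s: 6.9
tool_pos: [0.4784, -0.1412, 0.1108]
ee_rot: [180.0, 0.0, 103.0]
contact_force: [-0.7, -0.1, -2.0]
width: 0.0642
finger_force: 35.0
```

Request:
carry_out:
  increments:
    - [[0,0,0.006],[0,0,0],-1]
    - [[0,0,0.01],[0,0,0],-1]
    - [[0,0,0.01],[0,0,0],-1]

```text
time_s: 7.2
tool_pos: [0.4789, -0.1416, 0.1092]
ee_rot: [179.9, 0.1, 102.9]
contact_force: [0.5, -3.3, 1.7]
width: 0.0638
finger_force: 35.0
```

Request:
carry_out:
  increments:
    - [[0,0,0.005],[0,0,0],-1]
    - [[0,0,0.01],[0,0,0],-1]
    - [[0,0,0.01],[0,0,0],-1]

```text
time_s: 7.5
tool_pos: [0.479, -0.1421, 0.1082]
ee_rot: [179.9, 0.1, 103.0]
contact_force: [-4.0, -5.4, 16.1]
width: 0.0636
finger_force: 35.0
```

Request:
carry_out:
  increments:
    - [[0,0,-0.02],[0,0,0],-1]
    - [[-0.01,0,-0.02],[0,0,0],-1]
    - [[-0.01,0,0],[0,0,0],-1]
    - [[-0.01,0,0],[0,0,0],-1]

```text
time_s: 7.9
tool_pos: [0.4787, -0.1427, 0.1068]
ee_rot: [-180.0, -0.1, 102.9]
contact_force: [-1.3, 3.8, 5.1]
width: 0.0641
finger_force: 35.0
```

Request:
carry_out:
  increments:
    - [[0.003,0,0.004],[0,0,0],-1]
    - [[0.003,0,0.006],[0,0,0],-1]
    - [[0.003,0,0.006],[0,0,0],-1]

```text
time_s: 8.2
tool_pos: [0.479, -0.1425, 0.1065]
ee_rot: [180.0, 0.0, 103.0]
contact_force: [-4.6, 3.2, 17.8]
width: 0.064
finger_force: 35.0
```

```bash
python3 - <<'E'
from plant import *
import cv2,numpy as np
d=capture("side"); g=d["frame"][210:310,285:395]; st=sense(); print(st["tool_pos"],st["contact_force"],st["wrist_torque"])
cv2.imwrite("pics/p3.png",cv2.resize(g,(660,600),interpolation=cv2.INTER_CUBIC))
E
```

```text
[ 0.47897682 -0.14245801  0.10655844] [-4.15853913  3.19925284 17.81051496] [0.18950644 1.44515424 0.02645363]
```

View pics/p3.png

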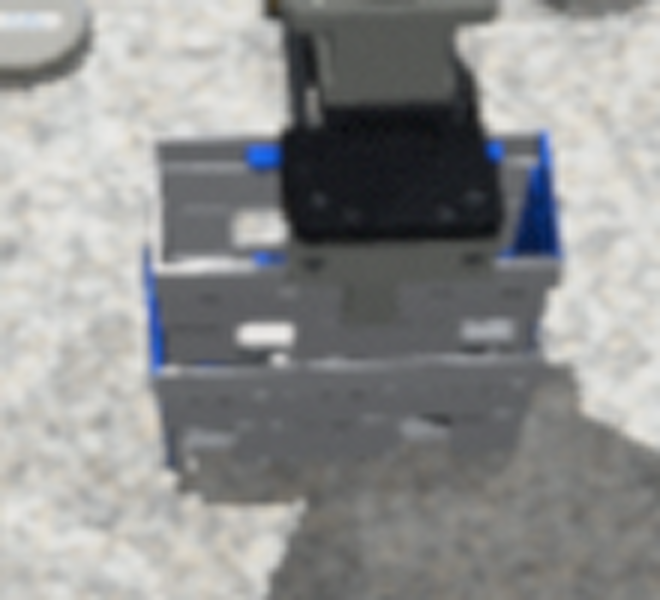

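The upper rim is at about (158,270)–(558,262) and the lower rim at (155,372)–(545,360). That 101 px gap is about 64 mm. With the hard stop at TCP 0.1065, the tote is seated on the lugs. Now I ease the preload, open, and retreat.

Request:
carry_out:
  increments:
    - [[0,0,-0.004],[0,0,0],-1]
    - [[0,0,-0.004],[0,0,0],-1]
    - [[0,0,-0.004],[0,0,0],-0.2]
    - [[0,0,-0.004],[0,0,0],0.6]
    - [[0,0,-0.004],[0,0,0],1]

```text
time_s: 8.75
tool_pos: [0.4787, -0.1425, 0.1061]
ee_rot: [180.0, -0.0, 103.0]
contact_force: [-0.1, -0.2, -0.4]
width: 0.0752
finger_force: 0.0
```

Request:
carry_out:
  increments:
    - [[0,0,0],[0,0,0],1]
    - [[0,0,0],[0,0,0],1]
    - [[0,0,0],[0,0,0],1]
    - [[0,0,0],[0,0,0],1]

```text
time_s: 9.15
tool_pos: [0.4788, -0.1426, 0.1064]
ee_rot: [180.0, 0.0, 103.0]
contact_force: [0.6, -0.8, 1.0]
width: 0.0929
finger_force: 0.0
```

Request:
carry_out:
  increments:
    - [[0,0,-0.1],[0,0,0],1]
    - [[0,0,-0.3],[0,0,0],1]
    - [[0,0,-0.55],[0,0,0],1]
    - [[0,0,-0.75],[0,0,0],1]
    - [[0,0,-0.75],[0,0,0],1]

```text
time_s: 9.65
tool_pos: [0.4807, -0.1433, 0.2616]
ee_rot: [179.6, 0.3, 103.0]
contact_force: [1.4, 0.0, -0.5]
width: 0.0929
finger_force: 0.0
```

```bash
python3 - <<'E'
from h import *
from plant import *
import cv2
st=sense(); print(st["time_s"],st["tool_pos"],st["ee_rot"])
# bottle before/now: amber blob in both start pictures
for n in("top","side"):
    c=capture(n); np.savez(f"{n}3.npz",**c)
    hsv=cv2.cvtColor(c["frame"],cv2.COLOR_BGR2HSV); m=cv2.inRange(hsv,(2,90,40),(18,255,255))
    k,l,s,ce=cv2.connectedComponentsWithStats(m)
    print(n,[(s[i].tolist(),ce[i].round(1).tolist()) for i in range(1,k) if s[i,4]>15 and abs(ce[i][0]-415)<25])
    o=proj(c,[[.4664,-.2943,z] for z in(0,.03,.06,.102)]); print(o.round(1).tolist())
    b=cv2.cvtColor(dict(np.load(f"{n}0.npz"))["frame"],cv2.COLOR_BGR2HSV)
    for nm,a in(("0",b),("3",hsv)):
        mb=cv2.inRange(a,(105,150,60),(130,255,255)); k,l,s,ce=cv2.connectedComponentsWithStats(mb)
        print(nm,"blue",[(s[i].tolist()) for i in range(1,k) if s[i,4]>5 and 290<ce[i][0]<410 and 210<ce[i][1]<300])
plan(st,[.4664,-.2943,.2],toolr(103))
E
```

```text
9.65 [ 0.48068516 -0.14331438  0.26164154] [179.55322189   0.30736496 102.95764989]
top [([417, 255, 11, 11, 30], [421.7, 260.9])]
[[419.0, 264.0], [420.7, 262.3], [422.6, 260.6], [425.2, 258.0]]
0 blue [[368, 242, 5, 3, 12], [337, 250, 4, 4, 11], [330, 253, 3, 5, 8], [332, 259, 5, 15, 22], [374, 260, 4, 4, 10], [342, 269, 4, 3, 10]]
3 blue []
side [([403, 274, 13, 10, 69], [408.5, 279.7])]
[[405.7, 292.4], [407.4, 285.0], [409.1, 277.3], [411.6, 266.1]]
0 blue [[352, 251, 5, 4, 17], [316, 253, 5, 4, 15], [309, 254, 3, 17, 22]]
3 blue [[326, 234, 5, 4, 18], [364, 234, 4, 3, 11], [371, 234, 6, 17, 57], [310, 259, 2, 12, 16]]
shift [-0.718, -0.241, 0.31] turn [0.0025, 0.0017, -0.0002]
```

Request:
carry_out:
  increments:
    - [[-0.25,-0.08,0],[0.0025,0.0017,0],1]
    - [[-0.5,-0.16,0],[0.0025,0.0017,0],1]
    - [[-0.718,-0.241,0.1],[0.0025,0.0017,0],1]
    - [[-0.718,-0.241,0.31],[0.0025,0.0017,0],1]
    - [[-0.718,-0.241,0.31],[0.0025,0.0017,0],1]

```text
time_s: 10.25
tool_pos: [0.4608, -0.2925, 0.1883]
ee_rot: [-179.2, -0.8, 102.8]
contact_force: [-0.5, 1.2, -0.1]
width: 0.0929
finger_force: 0.0
```

```bash
python3 - <<'E'
from h import *
from plant import *
st=sense(); print(st["time_s"],st["tool_pos"],st["ee_rot"],st["joint_positions"])
plan(st,[.4664,-.2943,.0265],toolr(103))
E
```

```text
10.25 [ 0.46079967 -0.29245284  0.18825485] [-179.16391188   -0.78449529  102.82268879] [-37.21940774  22.15428742  96.28288349  -0.15428298  62.70117497
 -49.97569956]
shift [-0.026, 0.037, 0.808] turn [-0.0046, -0.0044, -0.001]
```

Request:
carry_out:
  increments:
    - [[0,0,0],[0,0,0],1]
    - [[0,0,0],[0,0,0],1]
    - [[0,0,0],[0,0,0],1]

```text
time_s: 10.55
tool_pos: [0.4648, -0.2929, 0.1961]
ee_rot: [-179.7, -0.2, 103.0]
contact_force: [-0.2, -0.2, 0.8]
width: 0.0932
finger_force: 0.0
```

```bash
python3 - <<'E'
from h import *
from plant import *
st=sense(); print(st["time_s"],st["tool_pos"],st["ee_rot"])
plan(st,[.4664,-.2943,.0265],toolr(103))
E
```

```text
10.55 [ 0.46479221 -0.29293024  0.19611845] [-179.66641808   -0.18636944  103.02547185]
shift [-0.011, 0.011, 0.848] turn [-0.0019, -0.001, 0.0001]
```

Request:
carry_out:
  increments:
    - [[-0.008,0.008,0.2],[0,0,0],1]
    - [[-0.008,0.008,0.4],[0,0,0],1]
    - [[-0.008,0.008,0.58],[0,0,0],1]
    - [[-0.008,0.008,0.7],[0,0,0],1]
    - [[-0.008,0.008,0.76],[0,0,0],1]

```text
time_s: 11.05
tool_pos: [0.4646, -0.2933, 0.0415]
ee_rot: [-179.5, -0.3, 103.0]
contact_force: [0.2, 0.1, -0.5]
width: 0.0932
finger_force: 0.0
```

Request:
carry_out:
  increments:
    - [[0,0,0.03],[0,0,0],1]
    - [[0,0,0.06],[0,0,0],1]
    - [[0,0,0.07],[0,0,0],1]
    - [[0,0,0.07],[0,0,0],1]

```text
time_s: 11.45
tool_pos: [0.4649, -0.2942, 0.0291]
ee_rot: [-179.6, -0.2, 103.0]
contact_force: [0.6, 0.0, 0.3]
width: 0.0929
finger_force: 0.0
```

```bash
python3 - <<'E'
from h import *
from plant import *
st=sense(); print(st["time_s"],st["tool_pos"],st["ee_rot"])
plan(st,[.4664,-.2943,.0265],toolr(103))
E
```

```text
11.45 [ 0.46486411 -0.2942124   0.02909457] [-179.6168585    -0.24338719  102.95312726]
shift [-0.002, 0.007, 0.013] turn [-0.0021, -0.0014, -0.0003]
```

Request:
carry_out:
  increments:
    - [[0,0.007,0.012],[-0.0021,-0.0014,0],1]
    - [[0,0.007,0.012],[-0.0021,-0.0014,0],-0.1]
    - [[0,0.007,0.012],[-0.0021,-0.0014,0],-0.4]
    - [[0,0.007,0.012],[-0.0021,-0.0014,0],-1]
    - [[0,0.007,0.012],[-0.0021,-0.0014,0],-1]
  newtons: 15

```text
time_s: 11.95
tool_pos: [0.4659, -0.2937, 0.0262]
ee_rot: [-180.0, -0.0, 103.0]
contact_force: [-0.3, 0.2, 0.2]
width: 0.0658
finger_force: 0.0
```

Request:
carry_out:
  increments:
    - [[0,0,0],[0,0,0],-1]
    - [[0,0,0],[0,0,0],-1]
    - [[0,0,0],[0,0,0],-1]
    - [[0,0,0],[0,0,0],-1]
    - [[0,0,0],[0,0,0],-1]

```text
time_s: 12.45
tool_pos: [0.4659, -0.2937, 0.0261]
ee_rot: [-180.0, -0.0, 103.0]
contact_force: [0.4, 0.1, 0.5]
width: 0.0316
finger_force: 15.0
```

Request:
carry_out:
  increments:
    - [[0,0,-0.05],[0,0,0],-1]
    - [[0,0,-0.2],[0,0,0],-1]
    - [[0,0,-0.4],[0,0,0],-1]
    - [[0,0,-0.65],[0,0,0],-1]
    - [[0,0,-0.9],[0,0,0],-1]

```text
time_s: 12.95
tool_pos: [0.4655, -0.2934, 0.2085]
ee_rot: [-179.9, -0.0, 102.9]
contact_force: [0.9, 0.4, -0.3]
width: 0.032
finger_force: 15.0
```

Request:
carry_out:
  increments:
    - [[0,0,0],[0,0,0.2],-1]
    - [[0,0,0],[0,0,0.2],-1]
    - [[0,0,0],[0,0,0.2],-1]
    - [[0,0,0],[0,0,0.2],-1]
    - [[0,0,0],[0,0,0.2],-1]

```text
time_s: 13.45
tool_pos: [0.4659, -0.2937, 0.2067]
ee_rot: [-180.0, 0.0, 66.8]
contact_force: [0.0, 0.8, 0.1]
width: 0.0321
finger_force: 15.0
```

```bash
python3 - <<'E'
from h import *
from plant import *
import cv2
st=sense(); print(st["time_s"],st["tool_pos"],st["ee_rot"],st["width"],st["finger_force"])
plan(st,[.478,-.139,.215],toolr(13))
# stack pose from blue lugs/ends, top view
c=capture("top"); np.savez("top4.npz",**c)
mb=cv2.inRange(cv2.cvtColor(c["frame"],cv2.COLOR_BGR2HSV),(105,150,60),(130,255,255)); k,l,s,ce=cv2.connectedComponentsWithStats(mb)
print([(s[i].tolist(),ce[i].round(1).tolist()) for i in range(1,k) if s[i,4]>5 and 290<ce[i][0]<410 and 210<ce[i][1]<300])
P=toter(-76.9).apply(np.r_[rim,[[0,0,-.031]]])+[.478,-.139,.099]
print(proj(c,P).round(1).tolist())
E
```

```text
13.45 [ 0.46590256 -0.29370217  0.20669336] [-1.79962978e+02  4.06584289e-03  6.67687619e+01] 0.032100151545422534 14.988861596211791
shift [0.735, -0.25, -0.041] turn [-0.0002, 0.0001, 0.2987]
[([384, 234, 12, 24, 98], [389.7, 247.1]), ([378, 236, 6, 3, 15], [380.3, 236.9]), ([345, 243, 5, 4, 13], [347.0, 244.4]), ([350, 263, 4, 3, 6], [351.7, 264.0])]
[[389.5, 232.2], [396.3, 257.4], [329.7, 246.8], [336.1, 272.2], [361.5, 256.4]]
```

Request:
carry_out:
  increments:
    - [[0.2,-0.07,-0.06],[0,0,0.2987],-1]
    - [[0.45,-0.15,-0.06],[0,0,0.2987],-1]
    - [[0.735,-0.25,-0.05],[0,0,0.2987],-1]
    - [[0.735,-0.25,-0.05],[0,0,0.2987],-1]
    - [[0.735,-0.25,-0.05],[0,0,0.2987],-1]

```text
time_s: 14.0
tool_pos: [0.4774, -0.1364, 0.2165]
ee_rot: [-179.9, 0.0, 25.4]
contact_force: [0.3, -0.1, -0.8]
width: 0.032
finger_force: 15.0
```

Request:
carry_out:
  increments:
    - [[0,0,0],[0,0,0.06],-1]
    - [[0,0,0],[0,0,0.06],-1]
    - [[0,0,0],[0,0,0.06],-1]
    - [[0,0,0],[0,0,0.06],-1]

```text
time_s: 14.4
tool_pos: [0.4775, -0.1389, 0.2163]
ee_rot: [-180.0, 0.0, 14.8]
contact_force: [-0.3, 0.6, -0.8]
width: 0.0319
finger_force: 15.0
```

```bash
python3 - <<'E'
from h import *
from plant import *
st=sense(); print(st["time_s"],st["tool_pos"],st["ee_rot"],st["width"])
plan(st,[.478,-.139,.1],toolr(13))
E
```

```text
14.4 [ 0.47751452 -0.13894467  0.2163047 ] [-1.79965782e+02  3.81169209e-02  1.47501292e+01] 0.03188556348977111
shift [0.003, 0.001, 0.582] turn [-0.0002, 0.0002, 0.0097]
```

Request:
carry_out:
  increments:
    - [[0.003,0.001,0.12],[0,0,0.0097],-1]
    - [[0.003,0.001,0.25],[0,0,0.0097],-1]
    - [[0.003,0.001,0.36],[0,0,0.0097],-1]
    - [[0.003,0.001,0.45],[0,0,0.0097],-1]
    - [[0.003,0.001,0.52],[0,0,0.0097],-1]

```text
time_s: 14.9
tool_pos: [0.4778, -0.1389, 0.1111]
ee_rot: [-179.9, 0.1, 13.0]
contact_force: [0.2, -0.6, -0.4]
width: 0.0317
finger_force: 15.0
```

Request:
carry_out:
  increments:
    - [[0,0,0.02],[0,0,0],-1]
    - [[0,0,0.04],[0,0,0],-1]
    - [[0,0,0.06],[0,0,0],-1]
    - [[0,0,0.06],[0,0,0],-1]
    - [[0,0,0.06],[0,0,0],-1]

```text
time_s: 15.4
tool_pos: [0.4783, -0.139, 0.1005]
ee_rot: [-180.0, 0.0, 12.8]
contact_force: [-0.8, -0.1, -0.9]
width: 0.032
finger_force: 15.0
```

Request:
carry_out:
  increments:
    - [[0,0,0.012],[0,0,0],-1]
    - [[0,0,0.022],[0,0,0],-1]
    - [[0,0,0.022],[0,0,0],-1]

```text
time_s: 15.7
tool_pos: [0.478, -0.1388, 0.0955]
ee_rot: [-180.0, 0.1, 12.8]
contact_force: [0.1, 0.3, -1.1]
width: 0.0317
finger_force: 15.0
```

Request:
carry_out:
  increments:
    - [[0,0,0.004],[0,0,0],-1]
    - [[0,0,0.008],[0,0,0],-1]
    - [[0,0,0.008],[0,0,0],-1]

```text
time_s: 16.0
tool_pos: [0.4782, -0.1389, 0.0942]
ee_rot: [-180.0, 0.0, 12.8]
contact_force: [-0.3, 0.4, 0.4]
width: 0.0322
finger_force: 15.0
```

Contact is just beginning at the expected height of 0.094. I press down about 1 mm to confirm.

Request:
carry_out:
  increments:
    - [[0,0,0.003],[0,0,0],-1]
    - [[0,0,0.005],[0,0,0],-1]
    - [[0,0,0.005],[0,0,0],-1]

```text
time_s: 16.3
tool_pos: [0.4784, -0.1391, 0.0939]
ee_rot: [-180.0, 0.0, 12.8]
contact_force: [-2.2, -0.1, 9.2]
width: 0.032
finger_force: 15.0
```

Request:
carry_out:
  increments:
    - [[0,0,-0.004],[0,0,0],-1]
    - [[0,0,-0.004],[0,0,0],-0.2]
    - [[0,0,-0.004],[0,0,0],0.2]
    - [[0,0,-0.004],[0,0,0],0.3]
    - [[0,0,-0.004],[0,0,0],0.3]

```text
time_s: 16.8
tool_pos: [0.478, -0.1389, 0.0938]
ee_rot: [-180.0, 0.1, 12.8]
contact_force: [-0.0, 0.5, -0.7]
width: 0.0564
finger_force: 0.0
```

Request:
carry_out:
  increments:
    - [[0,0,0],[0,0,0],0.3]
    - [[0,0,-0.05],[0,0,0],0.3]
    - [[0,0,-0.15],[0,0,0],0.3]
    - [[0,0,-0.35],[0,0,0],0.3]
    - [[0,0,-0.55],[0,0,0],0.3]

```text
time_s: 17.3
tool_pos: [0.4778, -0.1388, 0.2057]
ee_rot: [-179.9, 0.1, 12.8]
contact_force: [0.1, -0.3, -0.2]
width: 0.0603
finger_force: 0.0
```

Request:
carry_out:
  increments:
    - [[0,0,-0.3],[0,0,0],0.3]
    - [[-0.3,0,-0.5],[0,0,0],0.3]
    - [[-0.6,0.4,-0.5],[0,0,0],0.3]
    - [[-0.6,0.8,-0.5],[0,0,0],0.3]
    - [[-0.6,0.8,-0.5],[0,0,0],0.3]

```text
time_s: 17.8
tool_pos: [0.4002, -0.2893, 0.3032]
ee_rot: [179.9, -0.0, 12.8]
contact_force: [0.2, -0.4, 0.1]
width: 0.0602
finger_force: 0.0
```

```bash
python3 - <<'E'
from h import *
from plant import *
import cv2
st=sense(); print(st["time_s"],st["tool_pos"],st["contact_force"])
for n in("top","side"):
    c=capture(n); np.savez(f"{n}5.npz",**c); hsv=cv2.cvtColor(c["frame"],cv2.COLOR_BGR2HSV)
    for nm,lo,hi in(("blue",(105,150,60),(130,255,255)),("amber",(2,90,40),(18,255,255))):
        k,l,s,ce=cv2.connectedComponentsWithStats(cv2.inRange(hsv,lo,hi))
        print(n,nm,[(s[i].tolist(),ce[i].round(1).tolist()) for i in range(1,k) if s[i,4]>5 and 290<ce[i][0]<410 and 190<ce[i][1]<300])
    P=toter(-76.9).apply(np.r_[rim,[[0,0,-.031+.055],[0,0,.071]]])+[.478,-.139,.099]
    print("rim,amber,top",proj(c,P).round(1).tolist())
E
```

```text
17.8 [ 0.40023118 -0.28934465  0.30316853] [ 0.17179929 -0.35839558  0.10648327]
top blue [([387, 234, 8, 22, 69], [390.7, 245.6]), ([378, 236, 6, 3, 15], [380.3, 236.9]), ([345, 243, 5, 4, 13], [347.0, 244.4]), ([384, 255, 5, 3, 10], [386.0, 256.1]), ([350, 263, 4, 3, 6], [351.7, 264.0]), ([342, 270, 4, 2, 6], [343.5, 270.5])]
top amber [([357, 249, 12, 12, 49], [361.9, 255.7])]
rim,amber,top [[389.5, 232.2], [396.3, 257.4], [329.7, 246.8], [336.1, 272.2], [362.7, 252.8], [363.8, 249.6]]
side blue [([363, 233, 5, 4, 18], [365.2, 234.5]), ([326, 234, 5, 4, 18], [328.0, 235.3]), ([371, 234, 7, 17, 64], [374.2, 244.1]), ([310, 259, 2, 12, 13], [310.5, 264.5])]
side amber [([337, 242, 14, 9, 71], [342.9, 247.4])]
rim,amber,top [[375.7, 230.8], [379.1, 253.0], [309.2, 232.9], [310.4, 255.3], [343.4, 246.0], [344.4, 232.3]]
```

```bash
python3 - <<'E'
from h import *
import cv2
for n,r0,r5 in(("top",(410,435,245,275),(350,375,240,265)),("side",(398,420,258,300),(333,355,222,262))):
    for k,(a,b,c,d) in((0,r0),(5,r5)):
        C=dict(np.load(f"{n}{k}.npz")); g=cv2.cvtColor(C["frame"],cv2.COLOR_BGR2GRAY)[c:d,a:b]
        q,l,s,ce=cv2.connectedComponentsWithStats((g<45).astype(np.uint8))
        print(n,k,[(s[i].tolist(),(ce[i]+[a,c]).round(1).tolist()) for i in range(1,q) if s[i,4]>4])
        p=[.4664,-.2943,0] if k==0 else [.478,-.139,.068]
        print("   cap z75..102:",proj(C,np.array([p,p,p])+[[0,0,.055],[0,0,.08],[0,0,.1]]).round(1).tolist())
E
```

```text
top 0 [([4, 10, 14, 14, 125], [420.5, 261.6])]
   cap z75..102: [[422.3, 260.9], [423.8, 259.4], [425.1, 258.2]]
top 5 [([6, 8, 13, 15, 103], [362.7, 255.2])]
   cap z75..102: [[362.7, 252.8], [363.3, 251.1], [363.8, 249.7]]
side 0 [([9, 8, 7, 8, 38], [410.2, 269.9]), ([4, 15, 13, 12, 83], [408.4, 279.2]), ([3, 35, 9, 3, 11], [404.7, 294.5])]
   cap z75..102: [[408.8, 278.6], [410.3, 272.0], [411.5, 266.6]]
side 5 [([3, 0, 5, 1, 5], [338.0, 222.0]), ([17, 4, 5, 4, 16], [352.1, 227.5]), ([9, 12, 5, 8, 38], [344.1, 237.5]), ([6, 21, 10, 5, 32], [343.5, 245.2])]
   cap z75..102: [[343.4, 246.0], [343.9, 238.8], [344.4, 232.9]]
```

The bottle's cap and shoulder line up with the predicted upright pose, the tote's lugs haven't moved, and the gripper is clear. Handing in.

```bash
python3 -c "
from plant import *
print(job_done())"
```

```text
the job is handed in; nothing more can be done
None
```

I set the empty tote on the filled one's lugs with the blue ends opposite, stood the bottle upright in it, and handed the job in at about 18 s; no verdict came back, but my last pose checks agreed with this.

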